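# Fit-check the bread-wall sleeves

## Task

Three aluminium sleeves for the bread wall must be checked on the counter's stepped gauge pin, one at a time: slide a sleeve along the pin, without forcing it, as far as it will go, keep it there a moment, draw it off and put it away before taking the next. A sleeve that goes right home against the upright fits and is laid gently, flat on its long side, in a compartment of the long two-compartment tray, one sleeve to a compartment; one that stops at the step on the pin is too tight and is laid in the same way in the short single-compartment tray. Leave everything else on the counter where it stands.

Things in the scene. Friction and masses are not known exactly. Their poses are not given: they have to be found in the camera images.
- sleeve_1: one of three aluminium sleeves that look alike: a square block 60 mm long, 32 x 32 mm across, bored right through along its length. Bore 23 mm (good) or 15 mm (too tight); the name does not tell which, only the gauge does. 0.1 to 0.21 kg. Lies on the counter at the start; origin at the block's middle, 16 mm above what it lies on; x along the bore
- sleeve_2: one of three aluminium sleeves that look alike: a square block 60 mm long, 32 x 32 mm across, bored right through along its length. Bore 23 mm (good) or 15 mm (too tight); the name does not tell which, only the gauge does. 0.1 to 0.21 kg. Lies on the counter at the start; origin at the block's middle, 16 mm above what it lies on; x along the bore
- sleeve_3: one of three aluminium sleeves that look alike: a square block 60 mm long, 32 x 32 mm across, bored right through along its length. Bore 23 mm (good) or 15 mm (too tight); the name does not tell which, only the gauge does. 0.1 to 0.21 kg. Lies on the counter at the start; origin at the block's middle, 16 mm above what it lies on; x along the bore
- gauge: fit gauge fixed to the counter: a black steel upright 46 mm wide, 113 mm high, on a 12 mm thick foot 60 mm wide (55 mm behind to 30 mm before the upright's face), with a level stepped steel pin standing out of the face. A sleeve pushed softly (about 8 N) to its stop stays there. Origin at counter height under the face; x along the pin towards its tip, z up
- pin_root (a point): on the pin's axis at the upright's face, 90 mm above the counter; axes as the gauge. Here the pin is 18 mm thick, for 25 mm, ending in a 1.5 mm bevelled step. A good sleeve ends with its middle 30 mm from here, its end on the face; a tight one with its middle about 55 mm from here, its end on the step
- pin_tip (a point): on the pin's axis at its free end, 66 mm from the face, 90 mm above the counter. From the step to 60 mm from the face the pin is 10 mm thick; its nose tapers from 10 to 6 mm
- fit_tray: wooden tray for sleeves that fit, fixed to the counter: the long one, 160 x 50 mm, with two compartments end to end along its x axis, each 74 x 42 mm inside; floor 4 mm thick, rims and divider 12 mm above the counter. Origin under its middle
- fit_1 (a point): middle of the floor of the fit tray's compartment on its -x side; x along the compartment's length
- fit_2 (a point): middle of the floor of the fit tray's compartment on its +x side; x along the compartment's length
- return_tray: wooden tray for tight sleeves, fixed to the counter: the short one, 82 x 50 mm, with a single compartment 74 x 42 mm inside; floor 4 mm thick, rims 12 mm above the counter. Origin under its middle
- return_1 (a point): middle of the floor of the return tray's compartment; x along the compartment's length
- cups: bystander: upturned stack of white paper cups, 105 mm high, 84 mm wide at the foot; origin under its middle
- jam_jar: bystander: small amber jar, 44 mm wide, 55 mm high; origin under its middle
- syrup: bystander: green bottle, 60 mm wide, 190 mm high; origin under its middle
- sugar_bowl: bystander: white bowl, 60 mm wide, 45 mm high; origin under its middle
- wrench: bystander: flat wrench 130 mm long lying on the counter, under 15 mm high; origin under its middle, x along its length
- spread_jar: bystander: clear jar, 52 mm wide, 60 mm high; origin under its middle
- pastry_brush: bystander: pastry brush 190 mm long lying on the counter, under 30 mm high; origin under its middle, x along its length
Things that resemble listed ones, but are neither listed nor needed, are in the scene too. Leave any pink look-alike of the sleeve_3 alone.

How it is judged:
On the way, in this order (a step that is already met when the one before it is completed fails the run):
1. a sleeve is slid along the gauge pin as far as it will go (good: against the face; tight: against the step) (((x of sleeve_1 in the frame of pin_root between 0.026 and 0.034 m and y of sleeve_1 in the frame of pin_root between -0.006 and 0.006 m and z of sleeve_1 in the frame of pin_root between -0.006 and 0.006 m and angle between the x axis of sleeve_1 and the x axis of gauge, either way round below 0.15 rad) or (x of sleeve_2 in the frame of pin_root between 0.051 and 0.059 m and y of sleeve_2 in the frame of pin_root between -0.006 and 0.006 m and z of sleeve_2 in the frame of pin_root between -0.006 and 0.006 m and angle between the x axis of sleeve_2 and the x axis of gauge, either way round below 0.15 rad) or (x of sleeve_3 in the frame of pin_root between 0.026 and 0.034 m and y of sleeve_3 in the frame of pin_root between -0.006 and 0.006 m and z of sleeve_3 in the frame of pin_root between -0.006 and 0.006 m and angle between the x axis of sleeve_3 and the x axis of gauge, either way round below 0.15 rad))), for 0.15 s.
2. with the first sleeve laid in its right tray, a second one is slid along the pin as far as it will go ((((x of sleeve_1 in the frame of pin_root between 0.026 and 0.034 m and y of sleeve_1 in the frame of pin_root between -0.006 and 0.006 m and z of sleeve_1 in the frame of pin_root between -0.006 and 0.006 m and angle between the x axis of sleeve_1 and the x axis of gauge, either way round below 0.15 rad) and (x of sleeve_2 in the frame of return_1 between -0.012 and 0.012 m and y of sleeve_2 in the frame of return_1 between -0.01 and 0.01 m and z of sleeve_2 in the frame of return_1 between 0.012 and 0.02 m and angle between the x axis of sleeve_2 and the x axis of return_1, either way round below 0.2 rad)) or ((x of sleeve_1 in the frame of pin_root between 0.026 and 0.034 m and y of sleeve_1 in the frame of pin_root between -0.006 and 0.006 m and z of sleeve_1 in the frame of pin_root between -0.006 and 0.006 m and angle between the x axis of sleeve_1 and the x axis of gauge, either way round below 0.15 rad) and ((x of sleeve_3 in the frame of fit_1 between -0.012 and 0.012 m and y of sleeve_3 in the frame of fit_1 between -0.01 and 0.01 m and z of sleeve_3 in the frame of fit_1 between 0.012 and 0.02 m and angle between the x axis of sleeve_3 and the x axis of fit_1, either way round below 0.2 rad) or (x of sleeve_3 in the frame of fit_2 between -0.012 and 0.012 m and y of sleeve_3 in the frame of fit_2 between -0.01 and 0.01 m and z of sleeve_3 in the frame of fit_2 between 0.012 and 0.02 m and angle between the x axis of sleeve_3 and the x axis of fit_2, either way round below 0.2 rad))) or ((x of sleeve_2 in the frame of pin_root between 0.051 and 0.059 m and y of sleeve_2 in the frame of pin_root between -0.006 and 0.006 m and z of sleeve_2 in the frame of pin_root between -0.006 and 0.006 m and angle between the x axis of sleeve_2 and the x axis of gauge, either way round below 0.15 rad) and ((x of sleeve_1 in the frame of fit_1 between -0.012 and 0.012 m and y of sleeve_1 in the frame of fit_1 between -0.01 and 0.01 m and z of sleeve_1 in the frame of fit_1 between 0.012 and 0.02 m and angle between the x axis of sleeve_1 and the x axis of fit_1, either way round below 0.2 rad) or (x of sleeve_1 in the frame of fit_2 between -0.012 and 0.012 m and y of sleeve_1 in the frame of fit_2 between -0.01 and 0.01 m and z of sleeve_1 in the frame of fit_2 between 0.012 and 0.02 m and angle between the x axis of sleeve_1 and the x axis of fit_2, either way round below 0.2 rad))) or ((x of sleeve_2 in the frame of pin_root between 0.051 and 0.059 m and y of sleeve_2 in the frame of pin_root between -0.006 and 0.006 m and z of sleeve_2 in the frame of pin_root between -0.006 and 0.006 m and angle between the x axis of sleeve_2 and the x axis of gauge, either way round below 0.15 rad) and ((x of sleeve_3 in the frame of fit_1 between -0.012 and 0.012 m and y of sleeve_3 in the frame of fit_1 between -0.01 and 0.01 m and z of sleeve_3 in the frame of fit_1 between 0.012 and 0.02 m and angle between the x axis of sleeve_3 and the x axis of fit_1, either way round below 0.2 rad) or (x of sleeve_3 in the frame of fit_2 between -0.012 and 0.012 m and y of sleeve_3 in the frame of fit_2 between -0.01 and 0.01 m and z of sleeve_3 in the frame of fit_2 between 0.012 and 0.02 m and angle between the x axis of sleeve_3 and the x axis of fit_2, either way round below 0.2 rad))) or ((x of sleeve_3 in the frame of pin_root between 0.026 and 0.034 m and y of sleeve_3 in the frame of pin_root between -0.006 and 0.006 m and z of sleeve_3 in the frame of pin_root between -0.006 and 0.006 m and angle between the x axis of sleeve_3 and the x axis of gauge, either way round below 0.15 rad) and ((x of sleeve_1 in the frame of fit_1 between -0.012 and 0.012 m and y of sleeve_1 in the frame of fit_1 between -0.01 and 0.01 m and z of sleeve_1 in the frame of fit_1 between 0.012 and 0.02 m and angle between the x axis of sleeve_1 and the x axis of fit_1, either way round below 0.2 rad) or (x of sleeve_1 in the frame of fit_2 between -0.012 and 0.012 m and y of sleeve_1 in the frame of fit_2 between -0.01 and 0.01 m and z of sleeve_1 in the frame of fit_2 between 0.012 and 0.02 m and angle between the x axis of sleeve_1 and the x axis of fit_2, either way round below 0.2 rad))) or ((x of sleeve_3 in the frame of pin_root between 0.026 and 0.034 m and y of sleeve_3 in the frame of pin_root between -0.006 and 0.006 m and z of sleeve_3 in the frame of pin_root between -0.006 and 0.006 m and angle between the x axis of sleeve_3 and the x axis of gauge, either way round below 0.15 rad) and (x of sleeve_2 in the frame of return_1 between -0.012 and 0.012 m and y of sleeve_2 in the frame of return_1 between -0.01 and 0.01 m and z of sleeve_2 in the frame of return_1 between 0.012 and 0.02 m and angle between the x axis of sleeve_2 and the x axis of return_1, either way round below 0.2 rad)))), for 0.15 s.
3. with two sleeves laid in their right trays, the last one is slid along the pin as far as it will go ((((x of sleeve_1 in the frame of pin_root between 0.026 and 0.034 m and y of sleeve_1 in the frame of pin_root between -0.006 and 0.006 m and z of sleeve_1 in the frame of pin_root between -0.006 and 0.006 m and angle between the x axis of sleeve_1 and the x axis of gauge, either way round below 0.15 rad) and (x of sleeve_2 in the frame of return_1 between -0.012 and 0.012 m and y of sleeve_2 in the frame of return_1 between -0.01 and 0.01 m and z of sleeve_2 in the frame of return_1 between 0.012 and 0.02 m and angle between the x axis of sleeve_2 and the x axis of return_1, either way round below 0.2 rad) and ((x of sleeve_3 in the frame of fit_1 between -0.012 and 0.012 m and y of sleeve_3 in the frame of fit_1 between -0.01 and 0.01 m and z of sleeve_3 in the frame of fit_1 between 0.012 and 0.02 m and angle between the x axis of sleeve_3 and the x axis of fit_1, either way round below 0.2 rad) or (x of sleeve_3 in the frame of fit_2 between -0.012 and 0.012 m and y of sleeve_3 in the frame of fit_2 between -0.01 and 0.01 m and z of sleeve_3 in the frame of fit_2 between 0.012 and 0.02 m and angle between the x axis of sleeve_3 and the x axis of fit_2, either way round below 0.2 rad))) or ((x of sleeve_2 in the frame of pin_root between 0.051 and 0.059 m and y of sleeve_2 in the frame of pin_root between -0.006 and 0.006 m and z of sleeve_2 in the frame of pin_root between -0.006 and 0.006 m and angle between the x axis of sleeve_2 and the x axis of gauge, either way round below 0.15 rad) and ((x of sleeve_1 in the frame of fit_1 between -0.012 and 0.012 m and y of sleeve_1 in the frame of fit_1 between -0.01 and 0.01 m and z of sleeve_1 in the frame of fit_1 between 0.012 and 0.02 m and angle between the x axis of sleeve_1 and the x axis of fit_1, either way round below 0.2 rad) or (x of sleeve_1 in the frame of fit_2 between -0.012 and 0.012 m and y of sleeve_1 in the frame of fit_2 between -0.01 and 0.01 m and z of sleeve_1 in the frame of fit_2 between 0.012 and 0.02 m and angle between the x axis of sleeve_1 and the x axis of fit_2, either way round below 0.2 rad)) and ((x of sleeve_3 in the frame of fit_1 between -0.012 and 0.012 m and y of sleeve_3 in the frame of fit_1 between -0.01 and 0.01 m and z of sleeve_3 in the frame of fit_1 between 0.012 and 0.02 m and angle between the x axis of sleeve_3 and the x axis of fit_1, either way round below 0.2 rad) or (x of sleeve_3 in the frame of fit_2 between -0.012 and 0.012 m and y of sleeve_3 in the frame of fit_2 between -0.01 and 0.01 m and z of sleeve_3 in the frame of fit_2 between 0.012 and 0.02 m and angle between the x axis of sleeve_3 and the x axis of fit_2, either way round below 0.2 rad))) or ((x of sleeve_3 in the frame of pin_root between 0.026 and 0.034 m and y of sleeve_3 in the frame of pin_root between -0.006 and 0.006 m and z of sleeve_3 in the frame of pin_root between -0.006 and 0.006 m and angle between the x axis of sleeve_3 and the x axis of gauge, either way round below 0.15 rad) and ((x of sleeve_1 in the frame of fit_1 between -0.012 and 0.012 m and y of sleeve_1 in the frame of fit_1 between -0.01 and 0.01 m and z of sleeve_1 in the frame of fit_1 between 0.012 and 0.02 m and angle between the x axis of sleeve_1 and the x axis of fit_1, either way round below 0.2 rad) or (x of sleeve_1 in the frame of fit_2 between -0.012 and 0.012 m and y of sleeve_1 in the frame of fit_2 between -0.01 and 0.01 m and z of sleeve_1 in the frame of fit_2 between 0.012 and 0.02 m and angle between the x axis of sleeve_1 and the x axis of fit_2, either way round below 0.2 rad)) and (x of sleeve_2 in the frame of return_1 between -0.012 and 0.012 m and y of sleeve_2 in the frame of return_1 between -0.01 and 0.01 m and z of sleeve_2 in the frame of return_1 between 0.012 and 0.02 m and angle between the x axis of sleeve_2 and the x axis of return_1, either way round below 0.2 rad)))), for 0.15 s.
At the end, for the whole second after the job is handed in: The two fitting sleeves lie flat in the long tray, one per compartment, the tight one flat in the short tray: middles within 12 mm along and 10 mm across of the compartment middle, within 4 mm of resting height, aligned to 0.2 rad, released and still (((x of sleeve_1 in the frame of fit_1 between -0.012 and 0.012 m and y of sleeve_1 in the frame of fit_1 between -0.01 and 0.01 m and z of sleeve_1 in the frame of fit_1 between 0.012 and 0.02 m and angle between the x axis of sleeve_1 and the x axis of fit_1, either way round below 0.2 rad) or (x of sleeve_1 in the frame of fit_2 between -0.012 and 0.012 m and y of sleeve_1 in the frame of fit_2 between -0.01 and 0.01 m and z of sleeve_1 in the frame of fit_2 between 0.012 and 0.02 m and angle between the x axis of sleeve_1 and the x axis of fit_2, either way round below 0.2 rad)) and x of sleeve_2 in the frame of return_1 between -0.012 and 0.012 m and y of sleeve_2 in the frame of return_1 between -0.01 and 0.01 m and z of sleeve_2 in the frame of return_1 between 0.012 and 0.02 m and angle between the x axis of sleeve_2 and the x axis of return_1, either way round below 0.2 rad and ((x of sleeve_3 in the frame of fit_1 between -0.012 and 0.012 m and y of sleeve_3 in the frame of fit_1 between -0.01 and 0.01 m and z of sleeve_3 in the frame of fit_1 between 0.012 and 0.02 m and angle between the x axis of sleeve_3 and the x axis of fit_1, either way round below 0.2 rad) or (x of sleeve_3 in the frame of fit_2 between -0.012 and 0.012 m and y of sleeve_3 in the frame of fit_2 between -0.01 and 0.01 m and z of sleeve_3 in the frame of fit_2 between 0.012 and 0.02 m and angle between the x axis of sleeve_3 and the x axis of fit_2, either way round below 0.2 rad)) and linear speed of each of sleeve_1, sleeve_2, sleeve_3 below 0.02 m/s and contact force between each of sleeve_1, sleeve_2, sleeve_3 and the fingers below 0.1 N); the robot touches nothing.
It fails at once if a bystander is moved more than 20 mm or knocked over (distance of any of cups, jam_jar, syrup, sugar_bowl, wrench, spread_jar, pastry_brush from where it was at the start of the episode above 0.02 m or angle between any of cups, jam_jar, syrup, sugar_bowl, spread_jar's own z axis and vertical above 0.3 rad).
It fails at once if a sleeve is forced against the gauge (more than 90 N) (contact force between any of sleeve_1, sleeve_2, sleeve_3 and gauge above 90 N).
It fails at once if a sleeve is dropped (it falls 25 mm or more out of the grip) ((contact force between sleeve_1 and the fingers below 0.1 N and linear speed of sleeve_1 above 0.7 m/s) or (contact force between sleeve_2 and the fingers below 0.1 N and linear speed of sleeve_2 above 0.7 m/s) or (contact force between sleeve_3 and the fingers below 0.1 N and linear speed of sleeve_3 above 0.7 m/s)).
It also fails if it takes over 72 s, if anything falls off the work surface, if the arm or the gripper's body presses on something with over 40 N, if the wrist force passes 120 N, or if a joint passes its speed limit or range.

## Robot

A 6-joint arm with a two-finger parallel gripper is mounted at the origin on the work surface. World frame = base frame: x ahead of the robot, y to its left, z up, the work surface at z = 0. Lengths are in m, angles in rad, forces in N, time in s.
With the tool pointing down it reaches from about 0.35 to 0.775 m from the base axis. Payload 5.5 kg.
Tool frame: the origin (TCP) lies where the fingers leave the gripper's body, on its centre line; the fingertips stand env.tip_reach ahead of it and the grasp point (between the pads) lies 54 mm ahead of it (env.tip_reach is the distance from the TCP to the fingertips, in m); z points along the fingers, y is the line along which they close (so a half turn about z gives the same grasp; the last joint's range is limited). The gripper opens to 85 mm and grips with 20 to 120 N. Pads are 22 mm wide; open, the fingers measure 114 mm over their backs; the gripper's body (76 mm by 85 mm) begins 54 mm behind the grasp point. The pads swing forward as they close: fully open they stand 13 mm farther back than shut.
Start: joints at [-1.474, 0.313, 0.046, 1.304, 0, 1.431], TCP at [0.135, -0.559, 0.304] pointing down, gripper open.
Joint ranges: [-2.76, 2.76], [-0.86, 1.69], [-1.03, 1.26], [-2.2, 2.34], [-1.47, 1.5], [-3.14, 3.14]. Speed limits (rad/s): [2.57, 2.57, 3.14, 3.14, 3.14, 3.14].

## Interface

Orientations are given as a unit quaternion [w, x, y, z].
In Python, from workcell import status, optics, hand_in, env gives the robot as it stands.
- The arm moves only by the shell command python3 -m handwheel 'ROWS' [FORCE]. ROWS is a JSON object whose one key "deltas" holds a list of rows, each a list of 5 numbers: the opening, from -1 (shut) to 1 (fully open), then the shift along the tool's x, y, z in units of 40 mm (1.0 is 40 mm), then the turn about the tool's z in units of 10 degrees (1.0 is 10 degrees). In form: {"deltas": [[jaw, x, y, z, roll], ...]}. A call has 1 to 20 rows; each row shifts and turns the commanded pose from where the row before left it, along the tool's axes as they then stand; what a row does not reach is not made up. A row lasts 1/8 s, in which the tool goes at most 62.5 mm and 10.7 degrees, less where a joint would pass 70% of its speed; a pose out of reach is approached as far as the arm can. A call is refused whole if a number of a shift passes 1 or a number of a turn 1, either way. A call with a gripper value outside its range is refused whole. The fingers move at their own pace and stop on an object; FORCE is the grip in N (left out, the last holds). Time passes only in rows, so rows that do not move let the fingers close. It gives the time, the measured TCP pose, the force, the opening and the grip force at its end, in the units of the state.
- status.get_state(): the state, without advancing time (a new reading comes with each control period).
- optics.read_camera(name): name is "side" or "top" or "wrist"; returns a dict with "frame" (400x640x3 uint8, red, green, blue), "depth" (400x640 float32, m along the optical axis (not along the pixel's ray), 0 where there is no reading), "vfov" (degrees; the focal length in pixels is half the picture's height over the tangent of half this angle, whatever the lens; pixels are square), "cx", "cy" (the principal point, pixels), "origin" and "attitude" of the camera in the world. Camera axes: x right, y down, z forward; pixel columns grow to the right and rows downward; lengths in m; the calibration is good to about 2 mm. A picture is of the moment at which its call begins.
- hand_in(): hands the job in; it is judged then, once.
The state is a dict: "clock": time; "joint_pos": joint angles; "qvel": joint speeds; "tau": joint torques, N m; "tcp_pos": TCP position; "orientation": TCP orientation; "wrist_force": force on the tool from outside, world axes, zero at the start; "ft_torque": the same for the moment, N m; "finger_gap": finger opening in m; "grip_force": force on a finger pad.
Only numpy, scipy, OpenCV 4.12 (cv2) and the standard library are available. Lean on these libraries where they do the work, as an engineer would, in place of code of your own. Each camera call takes 0.05 s, during which the arm holds its last target. There are 200 camera calls.

## Working session

There is one attempt and no reset: what is moved stays moved. The work goes in short steps, Python scripts to look and compute and a shell command to move; the robot and the scene stay as the last step left them, time stands still between calls to the robot, and variables do not carry over. Pictures are saved under pics/ and viewed, at most 10 in all, crops included, and the job is handed in when it is done.

```bash
ls; mkdir -p pics; python3 - <<'E'
from workcell import status, optics, env
import cv2,numpy as np
print(status.get_state(), env.tip_reach)
for n in ("top","side"):
    c=optics.read_camera(n); cv2.imwrite(f"pics/{n}0.png",c["frame"][:,:,::-1])
    np.savez(f"{n}0.npz",**c)
    print(n,c["vfov"],c["cx"],c["cy"],c["origin"],c["attitude"])
E
```

```text
pics
{'clock': 0.0, 'joint_pos': array([-1.47355252e+00,  3.14016420e-01,  4.49472789e-02,  1.30357497e+00,
       -1.58739322e-06,  1.43117452e+00]), 'qvel': array([-1.98342044e-03, -2.86843665e-04,  6.21388783e-04, -1.40082975e-03,
        1.81395815e-04,  5.87277275e-05]), 'tau': array([ 3.87271484e-04, -4.80622923e+01,  2.98534209e+01,  1.94789824e-02,
       -8.55444841e-05,  1.10518101e-05]), 'tcp_pos': array([ 0.13486828, -0.55856543,  0.30298666]), 'orientation': array([-9.23700374e-04,  9.92994605e-01,  1.18156089e-01,  1.87813438e-05]), 'wrist_force': array([0.17581281, 0.19366664, 0.40641649]), 'ft_torque': array([-0.05187421, -0.08236212,  0.03002255]), 'grip_force': 0.0, 'finger_gap': 0.08600003009760382} 0.0726
top 51.673347443725156 317.6952719140142 201.33777638632031 [0.36851169 0.01632198 1.16028461] [-0.06417105  0.70546383 -0.70319645  0.06097233]
side 42.860516112060495 316.0544380982563 208.3049846645167 [0.45909224 0.72479699 0.95711917] [ 0.02106162 -0.06854386  0.93897767 -0.33642099]
```

View pics/top0.png

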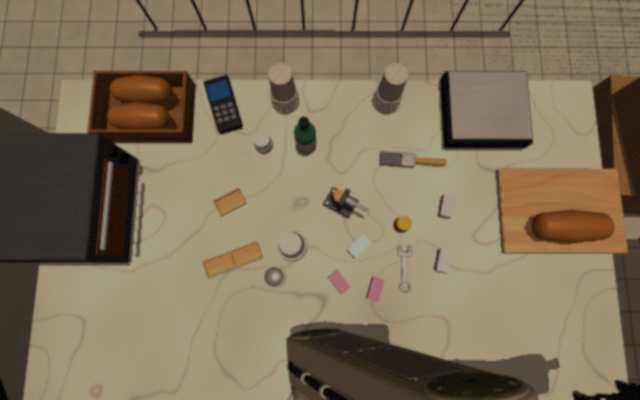

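View pics/side0.png

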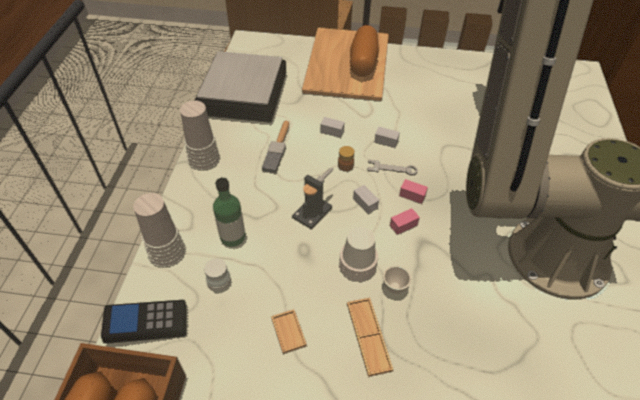

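The top view shows grey sleeves at about (447,205), (443,260) and (359,246). The two pink look-alikes are at (340,281) and (375,289). The long tray is at (232,260), the short tray at (230,202), and the gauge at (340,203) with its pin pointing right and slightly down. The amber jam jar at (403,223) stands under the pin's approach line. The side view agrees.

```bash
cat > h.py <<'E'
import numpy as np,cv2
from scipy.spatial.transform import Rotation as R
def rot(q): return R.from_quat([q[1],q[2],q[3],q[0]]).as_matrix()
def cam(c):
    f=200/np.tan(np.radians(float(c["vfov"]))/2); return f,float(c["cx"]),float(c["cy"]),np.array(c["origin"]),rot(c["attitude"])
def rays(c,uv):
    f,cx,cy,o,A=cam(c); uv=np.atleast_2d(uv).astype(float)
    return o,np.c_[(uv[:,0]-cx)/f,(uv[:,1]-cy)/f,np.ones(len(uv))]@A.T
def onplane(c,uv,z):
    o,d=rays(c,uv); return o+d*((z-o[2])/d[:,2])[:,None]
def xyz(c):
    v,u=np.mgrid[0:400,0:640]; o,d=rays(c,np.c_[u.ravel(),v.ravel()])
    P=o+d*c["depth"].reshape(-1,1); P[c["depth"].ravel()<=0]=np.nan; return P.reshape(400,640,3)
def project(c,P):
    f,cx,cy,o,A=cam(c); q=(np.atleast_2d(P)-o)@A; return np.c_[f*q[:,0]/q[:,2]+cx,f*q[:,1]/q[:,2]+cy]
def tri(c1,p1,c2,p2):
    o1,d1=rays(c1,p1);o2,d2=rays(c2,p2);out=[]
    for a,b in zip(d1,d2):
        t=np.linalg.lstsq(np.c_[a,-b],o2-o1,rcond=None)[0]; out.append(((o1+a*t[0])+(o2+b*t[1]))/2)
    return np.array(out)
def rect(c,mask,z):
    cs,_=cv2.findContours(mask.astype(np.uint8),cv2.RETR_EXTERNAL,cv2.CHAIN_APPROX_NONE)
    k=max(cs,key=cv2.contourArea)[:,0,:]
    P=onplane(c,k,z)[:,:2]*1000
    (x,y),(w,h),a=cv2.minAreaRect(P.astype(np.float32))
    if w<h: w,h,a=h,w,a+90
    return np.round([x,y,w,h,(a+90)%180-90],1)
E
python3 - <<'E'
from h import *
seeds={"top":{"A":(447,205),"B":(443,260),"C":(359,246),"short":(230,202),"long":(232,260),"jam":(403,223),"cups":(291,245),"bowl":(274,276),"gauge":(345,195),"pin":(360,210)},
"side":{"A":(332,127),"B":(386,137),"C":(366,197),"short":(288,332),"long":(368,336)}}
for n in seeds:
    c=dict(np.load(n+"0.npz")); hsv=cv2.cvtColor(c["frame"],cv2.COLOR_RGB2HSV); X=xyz(c)
    print(n,"counter z",np.nanmedian(X[150:300,200:420,2]))
    for k,(u,v) in seeds[n].items():
        print(k,hsv[v,u],np.round(X[v,u]*1000))
    H,S,V=[hsv[:,:,i].astype(int) for i in range(3)]
    Z=X[:,:,2]
    for k,(u,v) in seeds[n].items():
        if k in "ABC": m=(Z>.022)&(Z<.045)&(S<60)
        elif k in("short","long"): m=(abs(H-H[v,u])<8)&(S>90)&(Z<.03)
        else: continue
        _,l=cv2.connectedComponents(m.astype(np.uint8),connectivity=4)
        if l[v,u]==0: print(k,"seed off"); continue
        mm=l==l[v,u]; print(k,rect(c,mm,.032 if k in"ABC" else .012),mm.sum(),"z med",np.nanmedian(Z[mm])*1000)
E
```

```text
top counter z 0.0005297181842824905
A [ 15  48 165] [ 561. -335.   35.]
B [ 18  40 164] [ 410. -317.   32.]
C [ 43  21 170] [448. -91.  28.]
short [ 16 144 163] [573. 271.   5.]
long [ 17 143 148] [409. 257.  13.]
jam [ 21 177 166] [ 508. -208.   55.]
cups [ 23  56 165] [444.  89. 105.]
bowl [ 50  14 167] [366. 141.   5.]
gauge [11 43 65] [573. -49. 115.]
pin [ 23  66 155] [552. -98.   0.]
A [ 559.8 -335.7   61.5   34.3  -12. ] 272 z med 31.639900747662765
B [ 409.  -318.3   60.6   34.9  -13.3] 287 z med 31.79169495657441
C [447.1 -89.8  61.   31.9 -48. ] 263 z med 31.694286779702097
short [572.8 273.1  82.6  52.1 -62.4] 531 z med 5.231118671958246
long [411.3 257.9 162.   52.1 -69.2] 1097 z med 4.935632837445025
side counter z -0.00125532000353068
A [ 17  45 130] [ 560. -318.   30.]
B [ 16  44 121] [ 412. -306.   25.]
C [ 17  39 183] [448. -82.  31.]
short [ 15 127 205] [575. 277.   3.]
long [ 14 127 147] [414. 263.   6.]
A [ 560.7 -329.3   60.6   40.6  -12. ] 215 z med 28.91653134951899
B [ 410.1 -311.2   60.4   41.7  -13.7] 232 z med 28.831838738117455
C [449.1 -83.2  64.6  37.2 -47.3] 303 z med 29.33394562699876
short [573.7 277.1  84.4  49.8 -62.1] 955 z med 3.0404371812619013
long [413.2 262.6 162.   50.9 -69.4] 1896 z med 2.595945256510024
```

```bash
python3 -m handwheel '{"deltas":[[1,0.94,-0.65,0,0],[1,0.94,-0.65,0,0],[1,0.94,-0.65,0,0],[1,0.94,-0.65,0,0],[1,0.94,-0.65,0,0],[1,0.94,-0.65,0,0],[1,0.94,-0.65,0,0],[1,0.94,-0.65,0,0],[1,0.94,-0.65,0,0],[1,0.94,-0.65,0,0],[1,0.94,-0.65,0,0],[1,0.94,-0.65,0,0],[1,0,0,0,-1],[1,0,0,0,-1],[1,0,0,0,-1],[1,0,0,0,-1],[1,0,0,0,-1],[1,0,0,0,0]]}' && python3 - <<'E'
from workcell import status, optics
from h import *
s=status.get_state(); c=optics.read_camera("wrist"); np.savez("w1.npz",**c)
T=rot(s["orientation"]); print(s["tcp_pos"],T.round(3),s["joint_pos"].round(2))
print("cam in tool",(c["origin"]-s["tcp_pos"])@T, (T.T@rot(c["attitude"])).round(3),c["vfov"],c["cx"],c["cy"])
cv2.imwrite("pics/w1.png",c["frame"][:,:,::-1])
E
```

```text
clock: 2.35
tcp_pos: [0.5001, -0.1497, 0.3035]
orientation: [-0.0, 0.851, 0.526, -0.0]
wrist_force: [0.5, 0.4, 0.1]
finger_gap: 0.0854
grip_force: 0.0
[ 0.50011654 -0.14971879  0.30348126] [[ 0.447  0.895 -0.001]
 [ 0.895 -0.447  0.   ]
 [-0.    -0.001 -1.   ]] [-0.44  0.21 -0.09  1.27 -0.    1.59]
cam in tool [ 0.06568342 -0.00024064 -0.0699886 ] [[-0.    -0.966 -0.26 ]
 [ 1.    -0.    -0.   ]
 [-0.    -0.26   0.966]] 64.91986612110259 319.52465639265586 202.800803176699
```

View pics/w1.png

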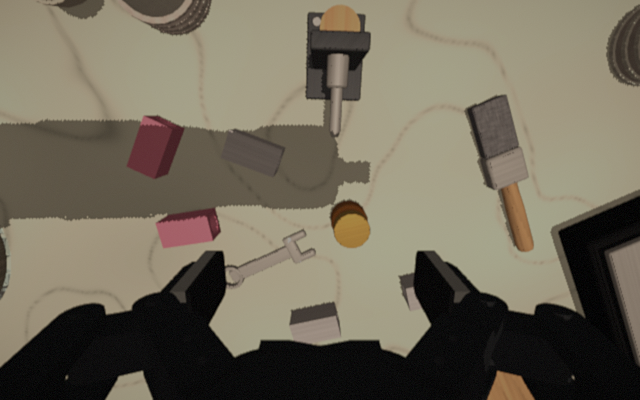

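The wrist view shows the gauge upright at (338,40). The pin runs down the picture from about (338,55) through the step at about (336,86) to the tip at (335,134). The jam jar is at (350,225), and two sleeves are at (253,152) and (315,320).

```bash
cat > pin.py <<'E'
from h import *
def pin(c,tag,guess=None):
    X=xyz(c); Z=X[:,:,2]
    near=np.hypot(X[:,:,0]-.55,X[:,:,1]+.09)<.07
    m=((Z>.07)&(Z<.107)&near).astype(np.uint8)
    m=cv2.morphologyEx(m,cv2.MORPH_CLOSE,np.ones((3,3)))
    n,l,st,ce=cv2.connectedComponentsWithStats(m); k=1+np.argmax(st[1:,4]); m=l==k
    v,u=np.nonzero(m); P=onplane(c,np.c_[u,v],.09)[:,:2]*1000
    mu=P.mean(0); d=np.linalg.svd(P-mu,full_matrices=False)[2][0]; d*=-np.sign(d[1])*1.0
    s=(P-mu)@d; w=(P-mu)@np.array([-d[1],d[0]])
    print(tag,"n",m.sum(),"medZ",np.nanmedian(Z[m])*1000,"ang",np.degrees(np.arctan2(d[1],d[0])))
    mid=[];ctr=[]
    for a in np.arange(s.min(),s.max(),4):
        q=(s>=a)&(s<a+4)
        if q.sum()>3: mid.append((a+2,w[q].min(),w[q].max()))
    for t in mid: print(np.round(t,1),end=" ")
    print("\n tip",mu+d*s.max(),"mu",mu,"d",d)
if __name__=="__main__":
    import sys
    for n in sys.argv[1:]: pin(dict(np.load(n+".npz")),n)
E
python3 pin.py w1 top0 side0
```

```text
w1 n 1610 medZ 95.05550469953656 ang -118.2849594497908
[-22.5 -23.1  24. ] [-18.5 -22.2  21. ] [-14.5  -8.8   8.9] [-10.5  -8.6   9.1] [-6.5 -8.5  8.5] [-2.5 -8.3  8.7] [ 1.5 -8.9  8.9] [ 5.5 -8.   7.3] [ 9.5 -4.5  5. ] [13.5 -4.3  4.4] [17.5 -5.   4.6] [21.5 -4.9  4.8] [25.5 -4.7  4.9] [29.5 -4.5  4.3] [33.5 -4.4  4.5] [37.5 -5.1  4.7] [41.5 -4.1  4.7] [45.5 -3.1  3.1] 
 tip [ 533.97683006 -110.35095116] mu [555.38878319 -70.55961857] d [-0.47385706 -0.88060177]
top0 n 207 medZ 95.37841688168713 ang -116.74484227665299
[-35.9 -10.5  15.9] [-31.9 -12.9  18.3] [-27.9 -12.9  19.5] [-23.9 -22.5  18.3] [-15.9 -22.5 -18.9] [-11.9 -23.7 -16.5] [ -7.9 -18.9  14.6] [-3.9 -7.   8.6] [ 0.1 -5.8  9.8] [ 4.1 -7.   9.7] [ 8.1 -7.   8.5] [12.1 -7.   9.7] [16.1 -5.9  8.5] [20.1 -4.7  4.9] [24.1 -2.3  4.9] [28.1 -3.5  3.7] [32.1 -3.5  4.9] [36.1 -2.3  4.8] [40.1 -3.5  3.6] [44.1 -3.5  4.8] [48.1 -4.7  4.8] [52.1 -3.6  3.6] 
 tip [ 535.35611649 -109.33964878] mu [560.56138226 -59.322116  ] d [-0.45001805 -0.89301946]
side0 n 294 medZ 93.52788421029689 ang -111.32747005566893
[-30.3 -23.9   4.9] [-26.3 -24.4  17.3] [-22.3 -24.9  22.4] [-18.3 -25.4  23.9] [-14.3 -22.5  25.1] [-10.3 -21.1  26.6] [ -6.3 -18.1  29.8] [ -2.3 -16.7  31.3] [  1.7 -13.7  32.9] [13.7 -7.7  8.9] [17.7 -8.2 10.4] [21.7 -5.2 10. ] [25.7 -5.6  9.5] [29.7 -6.1  3.5] [33.7 -6.6  3. ] [37.7 -7.1  2.5] [41.7 -7.6  2. ] [45.7 -8.1  1.6] [49.7 -8.6  1.1] [53.7 -9.1  0.6] [57.7 -7.5  0.1] [61.7 -8.  -0.4] 
 tip [ 539.76843243 -109.69201077] mu [562.40758387 -51.70774784] d [-0.36369788 -0.93151696]
```

```bash
cat > sl.py <<'E'
from h import *
def sleeves(c,lo=.022,hi=.042):
    X=xyz(c);Z=X[:,:,2]; hsv=cv2.cvtColor(c["frame"],cv2.COLOR_RGB2HSV)
    m=((Z>lo)&(Z<hi)&(hsv[:,:,1]<75)&(hsv[:,:,0]<60)&~np.isnan(Z)).astype(np.uint8)
    n,l,st,ce=cv2.connectedComponentsWithStats(m,connectivity=4)
    for k in range(1,n):
        if st[k,4]>150: print(ce[k].round(),st[k,4],rect(c,l==k,.032),"z",np.nanmedian(Z[l==k])*1000)
if __name__=="__main__":
    import sys
    for n in sys.argv[1:]: print(n); sleeves(dict(np.load(n+".npz")))
E
python3 sl.py w1; python3 - <<'E'
from h import *
c=dict(np.load("w1.npz")); X=xyz(c)
t=np.array([.5001,-.1497,.3035])
# fingertips: nearest pixels not far below TCP
d=(t[2]-X[:,:,2])
for (a,b) in ((160,230),(410,480)):
    q=d[245:320,a:b]; q=q[(q<.15)]; print("finger max reach below TCP mm",np.percentile(q,[5,50,95,99.5])*1000)
E
```

```text
w1
[178.  16.] 492 [444.7  57.5  60.9  16.8  -6.8] z 30.42893419727527
[635.  47.] 361 [ 837.7 -170.3   49.9   10.5   78.2] z 28.45054857745066
[251. 153.] 1734 [447.1 -90.2  60.5  33.3 -47.6] z 31.825789620930994
[411. 297.] 267 [ 534.8 -328.9   40.1   14.5   85.3] z 31.49804926903449
[315. 328.] 1217 [ 409.2 -316.6   60.9   38.9  -13.3] z 31.56812158305583
finger max reach below TCP mm [ 6.21171639 32.84974566 54.43016391 58.70807046]
finger max reach below TCP mm [ 6.26519694 32.88740014 54.42488385 58.93089176]
```

```bash
cat > go.py <<'E'
# usage: go.py x y z psi (mm, deg): roll units first, then shift in tool units at the new heading
import sys,numpy as np
from workcell import status
from h import rot
s=status.get_state(); T=rot(s["orientation"]); p=s["tcp_pos"]*1000
psi0=np.degrees(np.arctan2(T[1,0],T[0,0])); x,y,z,psi=map(float,sys.argv[1:5])
r=(psi0-psi+180)%360-180; a=np.radians(psi); d=np.array([x,y,z])-p
print("now",p.round(1),"psi",psi0.round(2),"q6",s["joint_pos"][5].round(2),"F",s["wrist_force"].round(1),"gap",round(s["finger_gap"]*1000,1),"t",round(s["clock"],2),"grip",s["grip_force"].round(1))
print("roll",round(r/10,2),"(q6 after ~ +roll) then shift",(np.array([d[0]*np.cos(a)+d[1]*np.sin(a),d[0]*np.sin(a)-d[1]*np.cos(a),-d[2]])/40).round(3))
E
python3 -m handwheel '{"deltas":[[1,0,0,0,-1],[1,0,0,0,-1],[1,0,0,0,-1],[1,0,0,0,-1],[1,0,0,0,-1],[1,0,0,0,-1],[1,0,0,0,-0.88],[1,1,0,0.9,0],[1,1,0,0.9,0],[1,0,0,1,0],[1,0,0,1,0],[1,0,0,0,0]]}' 40 && python3 go.py 447.1 -90 83 132.2
```

```text
clock: 3.9
tcp_pos: [0.4441, -0.0898, 0.1496]
orientation: [-0.003, 0.405, 0.914, -0.0]
wrist_force: [0.1, 0.1, 1.4]
finger_gap: 0.0854
grip_force: 0.0Traceback (most recent call last):
  File "go.py", line 8, in <module>
    print("now",p.round(1),"psi",psi0.round(2),"q6",s["joint_pos"][5].round(2),"F",s["wrist_force"].round(1),"gap",round(s["finger_gap"]*1000,1),"t",round(s["clock"],2),"grip",s["grip_force"].round(1))
                                                                                                                                                                                ^^^^^^^^^^^^^^^^^^^^^
AttributeError: 'float' object has no attribute 'round'
```

```bash
sed -i 's/s\["grip_force"\].round(1)/s["grip_force"]/' go.py; python3 go.py 447.1 -90 83 132.2
```

```text
now [444.1 -89.8 149.6] psi 132.24 q6 0.46 F [0.1 0.1 1.4] gap 85.4 t 3.9 grip 0.0
roll 0.0 (q6 after ~ +roll) then shift [-0.054  0.052  1.665]
```

```bash
python3 -m handwheel '{"deltas":[[1,-0.05,0.05,0.85,0],[1,0,0,0.82,0],[1,0,0,0,0],[-1,0,0,0,0],[-1,0,0,0,0],[-1,0,0,0,0],[-1,0,0,0,0],[-1,0,0,0,0]]}' 40 && python3 go.py 447.1 -90 225 132.2
```

```text
clock: 4.9
tcp_pos: [0.45, -0.0913, 0.0864]
orientation: [0.001, 0.404, 0.915, -0.0]
wrist_force: [-0.4, -0.1, 6.8]
finger_gap: 0.031
grip_force: 40.4
now [450.  -91.3  86.4] psi 132.36 q6 0.46 F [-0.4 -0.1  6.8] gap 31.0 t 4.9 grip 40.448938608169556
roll 0.02 (q6 after ~ +roll) then shift [ 0.072 -0.031 -3.465]
```

```bash
python3 -m handwheel '{"deltas":[[-1,0,0,-0.5,0],[-1,0,0,-1,0],[-1,0,0,-1,1],[-1,0,0,-0.9,1],[-1,0,0,0,1],[-1,0,0,0,1],[-1,0,0,0,1],[-1,0,0,0,1],[-1,0,0,0,1],[-1,-0.3,0.7,0,0.07],[-1,-0.35,0.7,0,0],[-1,-0.35,0.7,0,0],[-1,0,0,0,0]]}' 40 && python3 go.py 503.7 -166.7 160.4 61.7
```

```text
clock: 6.52
tcp_pos: [0.5055, -0.1673, 0.2212]
orientation: [0.001, 0.859, 0.512, 0.0]
wrist_force: [-0.1, 0.2, -3.4]
finger_gap: 0.0307
grip_force: 40.2
now [ 505.5 -167.3  221.2] psi 61.56 q6 1.6 F [-0.1  0.2 -3.4] gap 30.7 t 6.53 grip 40.1703143119812
roll -0.01 (q6 after ~ +roll) then shift [-0.007 -0.047  1.519]
```

```bash
python3 -m handwheel '{"deltas":[[-1,0,-0.05,0.8,0],[-1,0,0,0.7,0],[-1,0,0,0,0],[-1,0,0,0,0]]}' && python3 go.py 503.7 -166.7 160.4 61.7 && python3 - <<'E'
from workcell import optics
import numpy as np,cv2
c=optics.read_camera("wrist"); np.savez("w2.npz",**c); cv2.imwrite("pics/w2.png",c["frame"][:,:,::-1])
E
python3 pin.py w2
```

```text
clock: 7.02
tcp_pos: [0.5028, -0.1645, 0.1621]
orientation: [0.0, 0.859, 0.513, 0.0]
wrist_force: [0.4, 0.7, -0.7]
finger_gap: 0.031
grip_force: 40.1
now [ 502.8 -164.5  162.1] psi 61.69 q6 1.6 F [ 0.4  0.7 -0.7] gap 31.0 t 7.03 grip 40.127258598804474
roll -0.0 (q6 after ~ +roll) then shift [-0.037  0.045  0.042]
w2 n 3457 medZ 94.27774648103043 ang -118.288149056818
[-18.2  -8.9   8.7] [-14.2  -8.9   8.8] [-10.2  -7.4   7.6] [-6.2 -5.   4.9] [-2.2 -4.6  4.9] [ 1.8 -4.6  5. ] [ 5.8 -4.7  4.6] [ 9.8 -4.7  4.7] [13.8 -4.7  4.7] [17.8 -4.7  4.8] [21.8 -4.8  4.8] [25.8 -4.8  4.4] [29.8 -3.   3.1] 
 tip [ 533.73452425 -110.8220419 ] mu [547.50260358 -85.23926859] d [-0.47390608 -0.88057539]
```

View pics/w2.png

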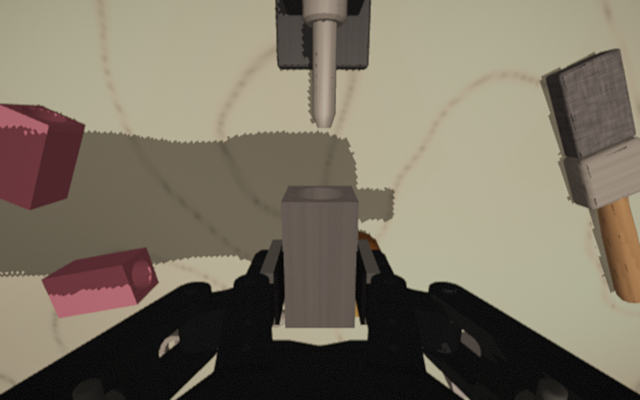

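The wrist view shows the sleeve held squarely at cols 282–358. Its front end, with the bore, is at about (318,192) and the pin tip is straight ahead at (324,126).

```bash
cat > held.py <<'E'
# held sleeve: top-face pose from wrist depth; report centre, heading, tilt and offset to the pin axis
import sys; from h import *
TIP=np.array([533.9,-110.6]); D=np.array([-.4739,-.8806]); N=np.array([-D[1],D[0]])
c=dict(np.load(sys.argv[1]+".npz")); X=xyz(c)*1000; Z=X[:,:,2]
hsv=cv2.cvtColor(c["frame"],cv2.COLOR_RGB2HSV); V=hsv[:,:,2]
r0=int(sys.argv[2]); v,u=np.mgrid[0:400,0:640]
zc=np.nanmedian(Z[r0+40:r0+90,310:330])
m=(np.abs(Z-zc)<4)&(u>265)&(u<375)&(v>150)&(v<340)&(V>60)
n,l,st,ce=cv2.connectedComponentsWithStats(m.astype(np.uint8),connectivity=4); m=l==(1+np.argmax(st[1:,4]))
Q=X[m]; A=np.c_[Q[:,:2]-Q[:,:2].mean(0),np.ones(len(Q))]; k=np.linalg.lstsq(A,Q[:,2],rcond=None)[0]
w=(Q[:,:2]-TIP)@N; s=66+(Q[:,:2]-TIP)@D
mid=[((w[(s>a)&(s<a+4)].min()+w[(s>a)&(s<a+4)].max())/2,a+2) for a in np.arange(s.min()+6,s.max()-8,4)]
mid=np.array(mid); f=np.polyfit(mid[:,1],mid[:,0],1)
print("top z",k[2].round(2),"slope along pin(mm/mm)",np.round(k[:2]@D,3),"s range",np.percentile(s,[.5,99.5]).round(1),"width",np.round(np.percentile(w,99.5)-np.percentile(w,.5),1))
print("lateral offset (N=",N.round(2),") at front",np.round(np.polyval(f,s.min()),2),"mean",mid[:,0].mean().round(2),"yaw err rad",f[0].round(4))
E
python3 held.py w2 200
```

```text
top z 107.55 slope along pin(mm/mm) 0.0 s range [ 95.3 155.1] width 31.6
lateral offset (N= [ 0.88 -0.47] ) at front -1.93 mean -2.01 yaw err rad -0.0029
```

```bash
python3 -m handwheel '{"deltas":[[-1,0,0.05,0.04,0],[-1,0,0,0,0],[-1,0.3,0,0,0],[-1,0.3,0,0,0],[-1,0,0,0,0]]}' && python3 go.py 533.9 -110.6 160.4 61.7
```

```text
clock: 7.7
tcp_pos: [0.5163, -0.1435, 0.1595]
orientation: [-0.0, 0.858, 0.513, -0.0]
wrist_force: [-0.9, -0.9, -0.9]
finger_gap: 0.0314
grip_force: 40.1
now [ 516.3 -143.5  159.5] psi 61.78 q6 1.64 F [-0.9 -0.9 -0.9] gap 31.4 t 7.7 grip 40.14392763376236
roll 0.01 (q6 after ~ +roll) then shift [ 0.932 -0.002 -0.024]
```

```bash
python3 - <<'E'
from workcell import optics
import numpy as np,cv2
c=optics.read_camera("wrist"); np.savez("w3.npz",**c)
E
python3 held.py w3 200
```

```text
top z 104.91 slope along pin(mm/mm) 0.0 s range [ 70.3 130.1] width 31.5
lateral offset (N= [ 0.88 -0.47] ) at front -0.21 mean -0.18 yaw err rad 0.0011
```

```bash
python3 -m handwheel '{"deltas":[[-1,0.2,0,-0.025,0],[-1,0.3,0,0,0],[-1,0.3,0,0,0],[-1,0,0,0,0]]}' && python3 go.py 551.1 -78.6 160.4 61.7
```

```text
clock: 8.25
tcp_pos: [0.5315, -0.1155, 0.1604]
orientation: [0.0, 0.858, 0.513, 0.0]
wrist_force: [-0.8, -1.0, -1.0]
finger_gap: 0.0316
grip_force: 40.1
now [ 531.5 -115.5  160.4] psi 61.76 q6 1.7 F [-0.8 -1.  -1. ] gap 31.6 t 8.25 grip 40.143684446811676
roll 0.01 (q6 after ~ +roll) then shift [ 1.044e+00 -5.000e-03  1.000e-03]
```

```bash
python3 -m handwheel '{"deltas":[[-1,0.15,0,0,0],[-1,0.15,0,0,0],[-1,0.15,0,0,0],[-1,0,0,0,0]]}' && python3 go.py 551.1 -78.6 160.4 61.7
```

```text
clock: 8.75
tcp_pos: [0.5398, -0.1002, 0.1605]
orientation: [0.0, 0.859, 0.513, 0.0]
wrist_force: [0.4, 0.3, -1.5]
finger_gap: 0.0314
grip_force: 40.1
now [ 539.8 -100.2  160.5] psi 61.7 q6 1.73 F [ 0.4  0.3 -1.5] gap 31.4 t 8.75 grip 40.14375686645508
roll 0.0 (q6 after ~ +roll) then shift [ 0.61  -0.007  0.002]
```

```bash
python3 -m handwheel '{"deltas":[[-1,0.15,0,0,0],[-1,0.15,0,0,0],[-1,0.15,0,0,0],[-1,0.08,0,0,0],[-1,0.07,0,0,0],[-1,0,0,0,0]]}' && python3 go.py 551.1 -78.6 160.4 61.7
```

```text
clock: 9.5
tcp_pos: [0.5498, -0.0814, 0.1606]
orientation: [0.002, 0.859, 0.512, -0.003]
wrist_force: [-5.5, -8.8, 1.2]
finger_gap: 0.0314
grip_force: 40.6
now [549.8 -81.4 160.6] psi 61.57 q6 1.78 F [-5.5 -8.8  1.2] gap 31.4 t 9.5 grip 40.58638483285904
roll -0.01 (q6 after ~ +roll) then shift [ 0.076 -0.005  0.004]
```

It goes right home: the middle is at 30 mm with 10 N of contact, so sleeve C fits. I'll hold it there a moment, draw it off and lift.

```bash
python3 -m handwheel '{"deltas":[[-1,0,0,0,0],[-1,0,0,0,0],[-1,-0.2,0,0,0],[-1,-0.4,0,0,0],[-1,-0.5,0,0,0],[-1,-0.5,0,0,0],[-1,-0.5,0,0,0],[-1,-0.3,0,0,0],[-1,0,0,-0.6,0],[-1,0,0,-1,-0.9],[-1,0,0,0,-1],[-1,0,0,0,-1],[-1,0,0,0,-1],[-1,0,0,0,-1],[-1,0,0,0,0]]}' && python3 go.py 425 221 225 110.7
```

```text
clock: 11.38
tcp_pos: [0.5052, -0.1643, 0.2245]
orientation: [0.0, 0.57, 0.822, 0.0]
wrist_force: [0.2, -0.6, -0.9]
finger_gap: 0.0314
grip_force: 40.2
now [ 505.2 -164.3  224.5] psi 110.54 q6 0.75 F [ 0.2 -0.6 -0.9] gap 31.4 t 11.38 grip 40.22602468729019
roll -0.02 (q6 after ~ +roll) then shift [ 9.719  1.529 -0.013]
```

```bash
python3 -m handwheel '{"deltas":[[-1,0.5,0.1,0,0],[-1,0.97,0.15,0,0],[-1,0.97,0.15,0,0],[-1,0.97,0.15,0,0],[-1,0.97,0.15,0,0],[-1,0.97,0.15,0,0],[-1,0.97,0.15,0,0],[-1,0.97,0.15,0,0],[-1,0.97,0.15,0,0],[-1,0.97,0.15,0,0],[-1,0.5,0.1,0,0],[-1,0,0,0,0],[-1,0,0,0,0]]}' && python3 go.py 425 221 225 110.7; python3 - <<'E'
from workcell import optics
from h import *
c=optics.read_camera("wrist"); np.savez("w4.npz",**c); cv2.imwrite("pics/w4.png",c["frame"][:,:,::-1])
X=xyz(c); hsv=cv2.cvtColor(c["frame"],cv2.COLOR_RGB2HSV)
m=((abs(hsv[:,:,0].astype(int)-16)<8)&(hsv[:,:,1]>100)&(X[:,:,2]<.03)).astype(np.uint8)
n,l,st,ce=cv2.connectedComponentsWithStats(m)
for k in range(1,n):
    if st[k,4]>800: print(ce[k].round(),st[k],rect(c,l==k,.012),np.nanpercentile(X[:,:,2][l==k],[10,50,90])*1000)
E
```

```text
clock: 13.0
tcp_pos: [0.4255, 0.222, 0.2244]
orientation: [0.0, 0.569, 0.822, -0.0]
wrist_force: [0.3, -0.1, -1.5]
finger_gap: 0.031
grip_force: 40.2
now [425.5 222.  224.4] psi 110.64 q6 1.52 F [ 0.3 -0.1 -1.5] gap 31.0 t 13.0 grip 40.23355633020401
roll -0.01 (q6 after ~ +roll) then shift [-0.018 -0.021 -0.014]
[318. 118.] [ 289   52   59  134 7585] [402.3 280.1 111.9  49.6 -69.2] [ 3.10917193  4.22266327 11.81366549]
[485. 193.] [ 456  149   60   91 4972] [569.4 272.9  82.4  53.3 -62.6] [ 3.21257337  4.46089408 11.91051401]
```

View pics/w4.png

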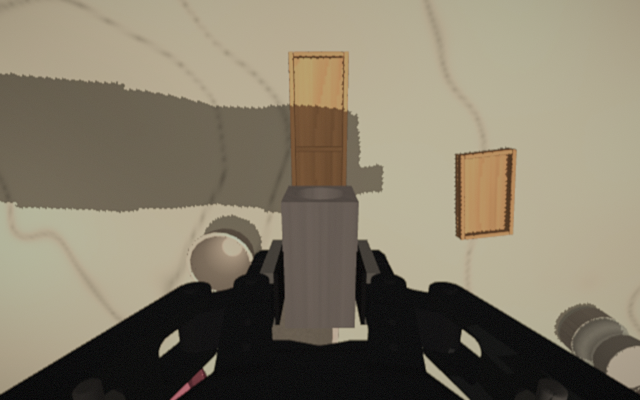

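The wrist view shows the long tray dead ahead, with its divider at (318,148) and far rim at (318,52). The short tray is at (485,193). The long tray's centre comes to (410.8, 257.6), which agrees with the top camera. I'll lay sleeve C in the near compartment.

```bash
python3 -m handwheel '{"deltas":[[-1,-0.09,-0.025,0.7,0],[-1,0,0,0.9,0],[-1,0,0,0.9,0],[-1,0,0,0.5,0],[-1,0,0,0.2,0],[-1,0,0,0,0],[-1,0,0,0,0]]}' && python3 go.py 425.8 218.3 90.5 110.7
```

```text
clock: 13.92
tcp_pos: [0.4272, 0.2183, 0.0974]
orientation: [0.001, 0.569, 0.822, 0.001]
wrist_force: [0.4, 0.7, -1.3]
finger_gap: 0.0311
grip_force: 40.2
now [427.2 218.3  97.4] psi 110.63 q6 1.52 F [ 0.4  0.7 -1.3] gap 31.1 t 13.93 grip 40.18854260444641
roll -0.01 (q6 after ~ +roll) then shift [ 0.012 -0.033  0.173]
```

```bash
python3 -m handwheel '{"deltas":[[-1,0,-0.035,0.1,0],[-1,0,0,0.07,0],[-1,0,0,0,0],[-1,0,0,0,0]]}' && python3 go.py 425.8 218.3 90.5 110.7
```

```text
clock: 14.42
tcp_pos: [0.4252, 0.2179, 0.0904]
orientation: [0.0, 0.569, 0.823, 0.0]
wrist_force: [-2.2, -1.2, 5.4]
finger_gap: 0.0312
grip_force: 41.1
now [425.2 217.9  90.4] psi 110.68 q6 1.52 F [-2.2 -1.2  5.4] gap 31.2 t 14.43 grip 41.05205476284027
roll -0.0 (q6 after ~ +roll) then shift [ 0.003  0.018 -0.002]
```

```bash
python3 -m handwheel '{"deltas":[[0.2,0,0,0,0],[0.2,0,0,0,0],[0.2,0,0,-0.1,0],[0.2,0,0,-0.5,0],[0.2,0,0,-1,0],[0.2,0,0,-1,-1],[1,0,0,-0.8,-1],[1,0,0,0,-1],[1,0,0,0,-1],[1,0,0,0,-1],[1,0,0,0,-0.6]]}' && python3 -m handwheel '{"deltas":[[1,-0.1,-0.5,0,0],[1,-0.19,-0.95,0,0],[1,-0.19,-0.95,0,0],[1,-0.19,-0.95,0,0],[1,-0.19,-0.95,0,0],[1,-0.19,-0.95,0,0],[1,-0.19,-0.95,0,0],[1,-0.19,-0.95,0,0],[1,-0.19,-0.95,0,0],[1,-0.19,-0.95,0,0],[1,-0.19,-0.95,0,0],[1,-0.19,-0.95,0,0],[1,-0.19,-0.95,0,0],[1,-0.19,-0.95,0,0],[1,-0.1,-0.5,0,0],[1,0,0,0,0]]}' && python3 go.py 409.1 -317 83 166.7; python3 - <<'E'
from workcell import optics
import numpy as np
np.savez("top1.npz",**optics.read_camera("top")); np.savez("w5.npz",**optics.read_camera("wrist"))
E
python3 sl.py top1 w5
```

```text
clock: 15.8
tcp_pos: [0.4251, 0.2178, 0.2259]
orientation: [0.0, 0.114, 0.993, -0.0]
wrist_force: [1.1, -0.1, -0.4]
finger_gap: 0.0855
grip_force: 0.0
clock: 17.8
tcp_pos: [0.4057, -0.3272, 0.2256]
orientation: [-0.0, 0.117, 0.993, 0.0]
wrist_force: [-0.8, 1.4, -0.7]
finger_gap: 0.0853
grip_force: 0.0
now [ 405.7 -327.2  225.6] psi 166.57 q6 -0.6 F [-0.8  1.4 -0.7] gap 85.3 t 17.8 grip 0.0
roll -0.01 (q6 after ~ +roll) then shift [-0.023  0.267  3.564]
top1
[225. 112.] 795 [855.3 298.6 157.3  76.2  17.7] z 31.999441826545237
[447. 206.] 273 [ 559.8 -335.2   61.8   35.   -12.3] z 31.487916501509837
[244. 254.] 271 [425.  220.9  60.6  33.2 -69.1] z 35.83665272696557
[443. 265.] 171 [ 397.4 -315.8   36.7   34.4  -13.8] z 31.53631129930212
w5
[326. 196.] 2535 [ 406.7 -320.4   60.5   32.   -13.3] z 31.918911468490407
[632. 300.] 271 [571.6 -59.3  30.6  19.9 -28.1] z 28.45317489304644
[343. 328.] 843 [ 538.7 -333.7   32.8   32.6  -11.2] z 31.766567166507997
```

```bash
python3 -m handwheel '{"deltas":[[1,0,0.21,0.7,0],[1,0,0,1,0],[1,0,0,1,0],[1,0,0,0.6,0],[1,0,0,0.27,0],[1,0,0,0,0],[-1,0,0,0,0],[-1,0,0,0,0],[-1,0,0,0,0],[-1,0,0,0,0],[-1,0,0,0,0]]}' 40 && python3 go.py 503.7 -166.7 225 61.7
```

```text
clock: 19.27
tcp_pos: [0.4082, -0.3189, 0.0839]
orientation: [0.001, 0.116, 0.993, -0.001]
wrist_force: [-0.3, -0.7, 5.2]
finger_gap: 0.0312
grip_force: 41.2
now [ 408.2 -318.9   83.9] psi 166.65 q6 -0.59 F [-0.3 -0.7  5.2] gap 31.2 t 19.27 grip 41.163436621427536
roll 10.5 (q6 after ~ +roll) then shift [ 4.482  0.297 -3.529]
```

```bash
python3 -m handwheel '{"deltas":[[-1,0,0,-0.4,0],[-1,0,0,-0.9,0],[-1,0,0,-0.9,1],[-1,0,0,-0.7,1],[-1,0,0,0,1],[-1,0,0,0,1],[-1,0,0,0,1],[-1,0,0,0,1],[-1,0,0,0,1],[-1,0,0,0,1],[-1,0,0,0,1],[-1,0,0,0,1],[-1,0.4,0,0,0.5],[-1,0.9,0.06,0,0],[-1,0.9,0.06,0,0],[-1,0.9,0.06,0,0],[-1,0.9,0.06,0,0],[-1,0.48,0.05,0,0],[-1,0,0,0.6,0],[-1,0,0,0,0]]}' && python3 go.py 503.7 -166.7 157.9 61.7
```

```text
clock: 21.78
tcp_pos: [0.5005, -0.1648, 0.1732]
orientation: [-0.002, 0.859, 0.513, -0.001]
wrist_force: [-0.3, 1.1, -1.7]
finger_gap: 0.0312
grip_force: 40.2
now [ 500.5 -164.8  173.2] psi 61.68 q6 1.59 F [-0.3  1.1 -1.7] gap 31.2 t 21.77 grip 40.20185574889183
roll -0.0 (q6 after ~ +roll) then shift [-0.004  0.094  0.382]
```

```bash
python3 -m handwheel '{"deltas":[[-1,0,0.08,0.38,0],[-1,0,0,0,0],[-1,0,0,0,0]]}' && python3 go.py 503.7 -166.7 157.9 61.7; python3 - <<'E'
from workcell import optics
import numpy as np
np.savez("w6.npz",**optics.read_camera("wrist"))
E
python3 held.py w6 200
```

```text
clock: 22.15
tcp_pos: [0.5046, -0.1672, 0.1598]
orientation: [0.0, 0.859, 0.512, -0.0]
wrist_force: [0.5, -0.4, -1.3]
finger_gap: 0.0313
grip_force: 40.3
now [ 504.6 -167.2  159.8] psi 61.63 q6 1.59 F [ 0.5 -0.4 -1.3] gap 31.3 t 22.15 grip 40.27093067765236
roll -0.01 (q6 after ~ +roll) then shift [ 0.001 -0.026  0.048]
top z 107.85 slope along pin(mm/mm) 0.001 s range [ 99.7 159.5] width 31.4
lateral offset (N= [ 0.88 -0.47] ) at front 0.88 mean 0.81 yaw err rad -0.0023
```

```bash
python3 -m handwheel '{"deltas":[[-1,0.1,-0.02,0.045,0],[-1,0.3,0,0,0],[-1,0.2,0,0,0],[-1,0,0,0,0]]}' && python3 go.py 551.1 -78.6 157.9 61.7; python3 - <<'E'
from workcell import optics
import numpy as np
np.savez("w7.npz",**optics.read_camera("wrist"))
E
python3 held.py w7 200
```

```text
clock: 22.7
tcp_pos: [0.5157, -0.1445, 0.158]
orientation: [0.0, 0.858, 0.513, 0.0]
wrist_force: [0.6, 0.0, -2.0]
finger_gap: 0.0312
grip_force: 40.3
now [ 515.7 -144.5  158. ] psi 61.76 q6 1.64 F [ 0.6  0.  -2. ] gap 31.2 t 22.7 grip 40.270879715681076
roll 0.01 (q6 after ~ +roll) then shift [ 1.87  -0.003  0.002]
top z 105.95 slope along pin(mm/mm) 0.002 s range [ 74.4 134.1] width 31.4
lateral offset (N= [ 0.88 -0.47] ) at front -0.26 mean -0.21 yaw err rad 0.0015
```

```bash
python3 -m handwheel '{"deltas":[[-1,0.3,0,0,0],[-1,0.3,0,0,0],[-1,0.25,0,0,0],[-1,0.15,0,0,0],[-1,0.12,0,0,0],[-1,0.1,0,0,0],[-1,0.08,0,0,0],[-1,0,0,0,0],[-1,0,0,0,0]]}' && python3 go.py 551.1 -78.6 157.9 61.7
```

```text
clock: 23.88
tcp_pos: [0.5394, -0.1007, 0.1579]
orientation: [0.001, 0.859, 0.512, -0.001]
wrist_force: [-2.3, -4.7, -0.4]
finger_gap: 0.0311
grip_force: 40.5
now [ 539.4 -100.7  157.9] psi 61.6 q6 1.74 F [-2.3 -4.7 -0.4] gap 31.1 t 23.88 grip 40.45545503497124
roll -0.01 (q6 after ~ +roll) then shift [ 0.624 -0.005 -0.001]
```

```bash
python3 -m handwheel '{"deltas":[[-1,0.05,0,0,0],[-1,0.04,0,0,0],[-1,0,0,0,0]]}' && python3 go.py 551.1 -78.6 157.9 61.7;  python3 - <<'E'
from workcell import optics
import numpy as np
np.savez("w8.npz",**optics.read_camera("wrist"))
E
python3 held.py w8 200
```

```text
clock: 24.25
tcp_pos: [0.5397, -0.1, 0.158]
orientation: [0.002, 0.86, 0.511, -0.004]
wrist_force: [-7.7, -15.3, 2.4]
finger_gap: 0.0315
grip_force: 40.7
now [ 539.7 -100.   158. ] psi 61.47 q6 1.74 F [ -7.7 -15.3   2.4] gap 31.5 t 24.25 grip 40.736038237810135
roll -0.02 (q6 after ~ +roll) then shift [ 0.605 -0.003  0.002]
top z 105.95 slope along pin(mm/mm) 0.011 s range [24.3 84. ] width 31.5
lateral offset (N= [ 0.88 -0.47] ) at front -0.06 mean -0.19 yaw err rad -0.004
```

Sleeve B stops with its middle at about 54.5 mm under 17 N, so it's tight. I'll draw it off and take it to the short tray.

```bash
python3 -m handwheel '{"deltas":[[-1,-0.25,0,0,0],[-1,-0.4,0,0,0],[-1,-0.5,0,0,0],[-1,-0.5,0,0,0],[-1,-0.3,0,0,0],[-1,0,0,-0.6,0],[-1,0,0,-1,-0.57],[-1,0,0,-0.1,-1],[-1,0,0,0,-1],[-1,0,0,0,-1],[-1,0,0,0,-1],[-1,0,0,0,-1],[-1,0,0,0,0]]}' && python3 go.py 571 273 225 117.4
```

```text
clock: 25.92
tcp_pos: [0.5045, -0.1654, 0.2259]
orientation: [0.0, 0.521, 0.854, 0.0]
wrist_force: [-0.7, -0.2, -0.7]
finger_gap: 0.0307
grip_force: 40.3
now [ 504.5 -165.4  225.9] psi 117.25 q6 0.63 F [-0.7 -0.2 -0.7] gap 30.7 t 25.93 grip 40.300574004650116
roll -0.01 (q6 after ~ +roll) then shift [8.964 6.52  0.022]
```

```bash
python3 -m handwheel '{"deltas":[[-1,0.3,0.3,0,0],[-1,0.65,0.65,0,0],[-1,0.65,0.65,0,0],[-1,0.65,0.65,0,0],[-1,0.65,0.65,0,0],[-1,0.65,0.65,0,0],[-1,0.65,0.65,0,0],[-1,0.65,0.65,0,0],[-1,0.65,0.65,0,0],[-1,0.65,0.65,0,0],[-1,0.3,0.35,0,0],[-1,0,0,0,0],[-1,0,0,0,0]]}' && python3 go.py 571 273 225 117.4; python3 - <<'E'
from workcell import optics
from h import *
c=optics.read_camera("wrist"); np.savez("w9.npz",**c); cv2.imwrite("pics/w9.png",c["frame"][:,:,::-1])
X=xyz(c); hsv=cv2.cvtColor(c["frame"],cv2.COLOR_RGB2HSV)
m=((abs(hsv[:,:,0].astype(int)-16)<8)&(hsv[:,:,1]>100)&(X[:,:,2]<.03)).astype(np.uint8)
n,l,st,ce=cv2.connectedComponentsWithStats(m)
for k in range(1,n):
    if st[k,4]>800: print(ce[k].round(),st[k],rect(c,l==k,.012),np.nanpercentile(X[:,:,2][l==k],[10,50,90])*1000)
E
python3 held.py w9 200
```

```text
clock: 27.55
tcp_pos: [0.6166, 0.183, 0.2256]
orientation: [-0.0, 0.52, 0.854, -0.0]
wrist_force: [0.3, -0.3, -1.1]
finger_gap: 0.0313
grip_force: 40.3
now [616.6 183.  225.6] psi 117.31 q6 1.26 F [ 0.3 -0.3 -1.1] gap 31.3 t 27.55 grip 40.27574211359024
roll -0.01 (q6 after ~ +roll) then shift [2.522 0.024 0.016]
[154.  59.] [ 107    0   65  103 2120] [427.7 221.5  78.5  54.  -69.6] [ 2.9902135   7.00642923 12.23889313]
[605.  46.] [ 570    0   70   93 2512] [781.  409.2  74.6  48.6   0. ] [ 3.90219483 15.08817409 26.97699351]
[322.  73.] [ 292   23   61  103 5991] [572.2 272.8  80.2  49.2 -62.7] [ 3.13073188  4.26446852 11.92099589]
top z 173.64 slope along pin(mm/mm) 0.002 s range [-259.6 -204.7] width 62.3
lateral offset (N= [ 0.88 -0.47] ) at front -85.3 mean -66.73 yaw err rad 0.619
```

```bash
python3 -m handwheel '{"deltas":[[-1,0.5,0.047,0,0],[-1,0.8,0,0,0],[-1,0.8,0,0,0],[-1,0.405,0,0.3,0],[-1,0,0,0.9,0],[-1,0,0,0.9,0],[-1,0,0,0.8,0],[-1,0,0,0.365,0],[-1,0,0,0,0],[-1,0,0,0,0]]}' && python3 go.py 572.3 272.9 87.9 117.3
```

```text
clock: 28.85
tcp_pos: [0.5735, 0.2736, 0.0966]
orientation: [0.001, 0.52, 0.854, 0.001]
wrist_force: [-0.4, -1.0, -0.9]
finger_gap: 0.0307
grip_force: 40.3
now [573.5 273.6  96.6] psi 117.35 q6 1.41 F [-0.4 -1.  -0.9] gap 30.7 t 28.85 grip 40.2981635928154
roll 0.01 (q6 after ~ +roll) then shift [-0.002 -0.035  0.217]
```

```bash
python3 -m handwheel '{"deltas":[[-1,0,-0.03,0.12,0],[-1,0,0,0.09,0],[-1,0,0,0,0],[-1,0,0,0,0]]}' && python3 go.py 572.3 272.9 87.9 117.3
```

```text
clock: 29.35
tcp_pos: [0.5719, 0.273, 0.0879]
orientation: [0.001, 0.52, 0.854, 0.0]
wrist_force: [-1.8, -1.6, 6.2]
finger_gap: 0.0309
grip_force: 41.2
now [571.9 273.   87.9] psi 117.37 q6 1.41 F [-1.8 -1.6  6.2] gap 30.9 t 29.35 grip 41.19067132472992
roll 0.01 (q6 after ~ +roll) then shift [-0.006  0.008 -0.   ]
```

```bash
python3 -m handwheel '{"deltas":[[0.2,0,0,0,0],[0.2,0,0,0,0],[0.2,0,0,-0.1,0],[0.2,0,0,-0.5,0],[0.2,0,0,-1,0],[0.2,0,0,-1,-1],[1,0,0,-0.85,-1],[1,0,0,0,-1],[1,0,0,0,-1],[1,0,0,0,-1],[1,0,0,0,-0.05]]}' && python3 -m handwheel '{"deltas":[[1,-0.1,-0.5,0,0],[1,-0.18,-0.93,0,0],[1,-0.18,-0.93,0,0],[1,-0.18,-0.93,0,0],[1,-0.18,-0.93,0,0],[1,-0.18,-0.93,0,0],[1,-0.18,-0.93,0,0],[1,-0.18,-0.93,0,0],[1,-0.18,-0.93,0,0],[1,-0.18,-0.93,0,0],[1,-0.18,-0.93,0,0],[1,-0.18,-0.93,0,0],[1,-0.18,-0.93,0,0],[1,-0.18,-0.93,0,0],[1,-0.18,-0.93,0,0],[1,-0.18,-0.93,0,0],[1,-0.1,-0.4,0,0],[1,0,0,0,0],[1,0,0,0,0]]}' && python3 go.py 559.8 -335.4 83 167.8; python3 - <<'E'
from workcell import optics
import numpy as np
np.savez("top2.npz",**optics.read_camera("top")); np.savez("w10.npz",**optics.read_camera("wrist"))
E
python3 sl.py top2 w10
```

```text
clock: 30.72
tcp_pos: [0.5715, 0.2728, 0.2249]
orientation: [0.0, 0.106, 0.994, -0.0]
wrist_force: [-1.0, -0.6, 0.5]
finger_gap: 0.0854
grip_force: 0.0
clock: 33.1
tcp_pos: [0.5599, -0.3312, 0.2249]
orientation: [-0.0, 0.106, 0.994, 0.0]
wrist_force: [-0.4, 0.8, -0.2]
finger_gap: 0.0856
grip_force: 0.0
now [ 559.9 -331.2  224.9] psi 167.88 q6 -0.45 F [-0.4  0.8 -0.2] gap 85.6 t 33.1 grip 0.0
roll 0.01 (q6 after ~ +roll) then shift [-0.021 -0.103  3.546]
top2
[225. 113.] 805 [850.7 297.5 147.2  75.7  17.1] z 31.948983657606345
[227. 200.] 261 [572.  272.9  59.   34.6 -62.4] z 35.68462729300137
[447. 206.] 266 [ 559.7 -335.5   61.8   34.6  -12.3] z 31.820362589869646
[244. 254.] 270 [425.  221.   60.4  33.6 -69.9] z 35.83720015260439
w10
[311. 196.] 2548 [ 558.2 -337.8   60.5   32.   -12.4] z 31.909042437552632
```

```bash
python3 -m handwheel '{"deltas":[[1,0,-0.14,0.7,0],[1,0,0,1,0],[1,0,0,1,0],[1,0,0,0.6,0],[1,0,0,0.25,0],[1,0,0,0,0],[-1,0,0,0,0],[-1,0,0,0,0],[-1,0,0,0,0],[-1,0,0,0,0],[-1,0,0,0,0]]}' 40 && python3 go.py 503.7 -166.7 225 61.7
```

```text
clock: 34.58
tcp_pos: [0.5594, -0.3383, 0.084]
orientation: [0.001, 0.106, 0.994, -0.001]
wrist_force: [-2.0, 0.3, 5.3]
finger_gap: 0.031
grip_force: 42.1
now [ 559.4 -338.3   84. ] psi 167.86 q6 -0.45 F [-2.   0.3  5.3] gap 31.0 t 34.58 grip 42.05820947885513
roll 10.62 (q6 after ~ +roll) then shift [ 3.117 -3.259 -3.526]
```

```bash
python3 -m handwheel '{"deltas":[[-1,0,0,-0.4,0],[-1,0,0,-0.9,0],[-1,0,0,-0.9,1],[-1,0,0,-0.7,1],[-1,0,0,0,1],[-1,0,0,0,1],[-1,0,0,0,1],[-1,0,0,0,1],[-1,0,0,0,1],[-1,0,0,0,1],[-1,0,0,0,1],[-1,0,0,0,1],[-1,0.4,-0.4,0,0.6],[-1,0.7,-0.7,0,0],[-1,0.7,-0.7,0,0],[-1,0.7,-0.7,0,0],[-1,0.6,-0.7,0,0],[-1,0,-0.06,0.6,0],[-1,0,0,0.3,0],[-1,0,0,0,0]]}' && python3 go.py 503.7 -166.7 158 61.7
```

```text
clock: 37.08
tcp_pos: [0.4997, -0.1677, 0.1622]
orientation: [-0.001, 0.858, 0.514, -0.001]
wrist_force: [-0.6, 0.4, -1.5]
finger_gap: 0.0312
grip_force: 41.3
now [ 499.7 -167.7  162.2] psi 61.85 q6 1.59 F [-0.6  0.4 -1.5] gap 31.2 t 37.08 grip 41.25912845134735
roll 0.01 (q6 after ~ +roll) then shift [0.07  0.077 0.105]
```

```bash
python3 -m handwheel '{"deltas":[[-1,0,0.06,0.1,0],[-1,0.3,0,0,0],[-1,0.3,0,0,0],[-1,0,0,0,0],[-1,0,0,0,0]]}' && python3 go.py 551.1 -78.6 158 61.7; python3 - <<'E'
from workcell import optics
import numpy as np
np.savez("w11.npz",**optics.read_camera("wrist"))
E
python3 held.py w11 200
```

```text
clock: 37.7
tcp_pos: [0.5137, -0.1474, 0.159]
orientation: [0.0, 0.858, 0.514, -0.0]
wrist_force: [-0.4, -0.2, -1.3]
finger_gap: 0.0315
grip_force: 41.3
now [ 513.7 -147.4  159. ] psi 61.91 q6 1.63 F [-0.4 -0.2 -1.3] gap 31.5 t 37.7 grip 41.25988930463791
roll 0.02 (q6 after ~ +roll) then shift [1.958 0.007 0.025]
top z 106.95 slope along pin(mm/mm) 0.001 s range [ 77.7 137.7] width 31.4
lateral offset (N= [ 0.88 -0.47] ) at front -0.68 mean -0.61 yaw err rad 0.0022
```

```bash
python3 -m handwheel '{"deltas":[[-1,0.1,0.015,0.025,0.02],[-1,0.3,0,0,0],[-1,0.3,0,0,0],[-1,0.25,0,0,0],[-1,0.15,0,0,0],[-1,0.12,0,0,0],[-1,0.1,0,0,0],[-1,0.08,0,0,0],[-1,0,0,0,0],[-1,0,0,0,0]]}' && python3 go.py 551.1 -78.6 158 61.7
```

```text
clock: 39.0
tcp_pos: [0.5406, -0.0988, 0.1579]
orientation: [0.0, 0.859, 0.512, -0.0]
wrist_force: [-0.4, 0.1, -1.8]
finger_gap: 0.0315
grip_force: 41.3
now [540.6 -98.8 157.9] psi 61.65 q6 1.74 F [-0.4  0.1 -1.8] gap 31.5 t 39.0 grip 41.25730723142624
roll -0.0 (q6 after ~ +roll) then shift [ 0.569 -0.009 -0.003]
```

```bash
python3 -m handwheel '{"deltas":[[-1,0.15,0,0,0],[-1,0.15,0,0,0],[-1,0.13,0,0,0],[-1,0.08,0,0,0],[-1,0.07,0,0,0],[-1,0.05,0,0,0],[-1,0,0,0,0]]}' && python3 go.py 551.1 -78.6 158 61.7
```

```text
clock: 39.88
tcp_pos: [0.5512, -0.079, 0.158]
orientation: [0.002, 0.859, 0.512, -0.003]
wrist_force: [-5.9, -10.8, 1.5]
finger_gap: 0.0316
grip_force: 41.7
now [551.2 -79.  158. ] psi 61.55 q6 1.78 F [ -5.9 -10.8   1.5] gap 31.6 t 39.88 grip 41.74693018198013
roll -0.02 (q6 after ~ +roll) then shift [ 0.008 -0.007 -0.   ]
```

Sleeve A goes right home at 30 mm under 12 N, so it fits. I'll draw it off and take it to the far compartment.

```bash
python3 -m handwheel '{"deltas":[[-1,0,0,0,0],[-1,0,0,0,0],[-1,-0.2,0,0,0],[-1,-0.4,0,0,0],[-1,-0.5,0,0,0],[-1,-0.5,0,0,0],[-1,-0.5,0,0,0],[-1,-0.4,0,0,0],[-1,0,0,-0.6,0],[-1,0,0,-1,-0.9],[-1,0,0,-0.05,-1],[-1,0,0,0,-1],[-1,0,0,0,-1],[-1,0,0,0,-1],[-1,0,0,0,0]]}' && python3 go.py 397.2 293.6 225 110.8
```

```text
clock: 41.75
tcp_pos: [0.5048, -0.165, 0.2239]
orientation: [0.0, 0.57, 0.822, -0.0]
wrist_force: [-0.5, 0.0, -1.3]
finger_gap: 0.0309
grip_force: 41.3
now [ 504.8 -165.   223.9] psi 110.53 q6 0.75 F [-0.5  0.  -1.3] gap 30.9 t 41.75 grip 41.348128616809845
roll -0.03 (q6 after ~ +roll) then shift [11.674  1.556 -0.028]
```

```bash
python3 -m handwheel '{"deltas":[[-1,0.5,0.1,0,-0.03],[-1,0.97,0.13,0,0],[-1,0.97,0.13,0,0],[-1,0.97,0.13,0,0],[-1,0.97,0.13,0,0],[-1,0.97,0.13,0,0],[-1,0.97,0.13,0,0],[-1,0.97,0.13,0,0],[-1,0.97,0.13,0,0],[-1,0.97,0.13,0,0],[-1,0.97,0.13,0,0],[-1,0.97,0.13,0,0],[-1,0.5,0.03,0,0],[-1,0,0,0.5,0],[-1,0,0,0,0],[-1,0,0,0,0]]}' && python3 go.py 397.2 293.6 94 110.8
```

```text
clock: 43.75
tcp_pos: [0.3961, 0.2938, 0.2042]
orientation: [-0.0, 0.567, 0.824, -0.0]
wrist_force: [-0.4, -0.2, -1.3]
finger_gap: 0.0314
grip_force: 41.2
now [396.1 293.8 204.2] psi 110.92 q6 1.68 F [-0.4 -0.2 -1.3] gap 31.4 t 43.75 grip 41.22381180524826
roll 0.01 (q6 after ~ +roll) then shift [-0.013  0.024  2.756]
```

```bash
python3 -m handwheel '{"deltas":[[-1,-0.01,0.02,0.8,0],[-1,0,0,0.9,0],[-1,0,0,0.7,0],[-1,0,0,0.3,0],[-1,0,0,0,0],[-1,0,0,0,0]]}' && python3 go.py 397.2 293.6 87.9 110.8
```

```text
clock: 44.5
tcp_pos: [0.3983, 0.294, 0.0971]
orientation: [0.001, 0.567, 0.824, 0.001]
wrist_force: [-0.4, 1.1, -1.1]
finger_gap: 0.0309
grip_force: 41.3
now [398.3 294.   97.1] psi 110.95 q6 1.68 F [-0.4  1.1 -1.1] gap 30.9 t 44.5 grip 41.264771819114685
roll 0.01 (q6 after ~ +roll) then shift [ 0.   -0.03  0.23]
```

```bash
python3 -m handwheel '{"deltas":[[-1,0,-0.025,0.12,0],[-1,0,0,0.1,0],[-1,0,0,0,0],[-1,0,0,0,0]]}' && python3 go.py 397.2 293.6 87.9 110.8
```

```text
clock: 45.0
tcp_pos: [0.3967, 0.2935, 0.0879]
orientation: [0.0, 0.567, 0.824, 0.0]
wrist_force: [-1.1, -0.9, 5.4]
finger_gap: 0.0316
grip_force: 42.2
now [396.7 293.5  87.9] psi 110.97 q6 1.68 F [-1.1 -0.9  5.4] gap 31.6 t 45.0 grip 42.244024872779846
roll 0.02 (q6 after ~ +roll) then shift [-0.002  0.012  0.   ]
```

```bash
python3 -m handwheel '{"deltas":[[0.2,0,0,0,0],[0.2,0,0,0,0],[0.2,0,0,-0.1,0],[0.2,0,0,-0.5,0],[0.2,0,0,-1,0],[0.2,0,0,-1,0],[0.2,0,0,-1,0],[0.2,-0.8,0,-0.3,0],[0.2,-0.9,0,0,0],[0.2,-0.9,0,0,0],[0.2,-0.9,0,0,0],[0.2,-0.9,0,0,0],[0.2,-0.5,0,0,0],[0.2,0,0,0,0],[0.2,0,0,0,0]]}' && python3 - <<'E'
from workcell import optics
import numpy as np,cv2
for n in("top","side"):
    c=optics.read_camera(n); np.savez(n+"3.npz",**c); cv2.imwrite(f"pics/{n}3.png",c["frame"][:,:,::-1])
E
python3 sl.py top3
```

```text
clock: 46.88
tcp_pos: [0.4663, 0.1106, 0.2431]
orientation: [-0.0, 0.567, 0.824, 0.0]
wrist_force: [0.5, -0.2, -0.2]
finger_gap: 0.0516
grip_force: 0.0
top3
[225. 113.] 776 [849.6 297.1 147.9  75.5  17.1] z 31.875746850990705
```

View pics/side3.png

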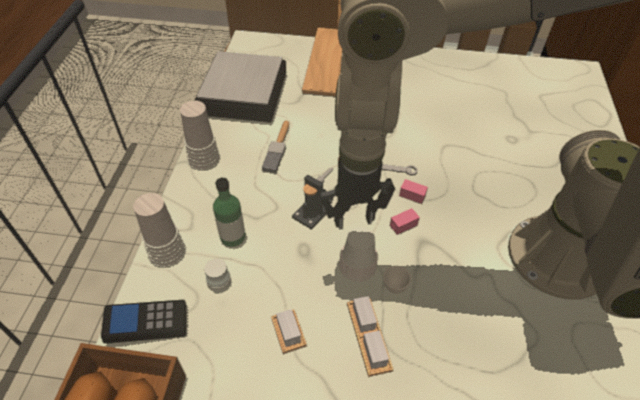

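The side view shows one sleeve flat in the short tray at (288,328) and two in the long tray at (364,314) and (375,350). Everything else looks undisturbed. One quick numeric check before handing in.

```bash
python3 - <<'E'
from h import *
c=dict(np.load("side3.npz")); X=xyz(c); Z=X[:,:,2]; hsv=cv2.cvtColor(c["frame"],cv2.COLOR_RGB2HSV)
m=((Z>.027)&(Z<.045)&(hsv[:,:,1]<80)).astype(np.uint8); m[:,:260]=0; m[:290]=0
n,l,st,ce=cv2.connectedComponentsWithStats(m,connectivity=4)
for k in range(1,n):
    if st[k,4]>100: print(ce[k].round(),st[k,4],rect(c,l==k,.036),np.nanmedian(Z[l==k])*1000)
E
```

```text
[365. 311.] 459 [426.  224.8  63.   33.1 -68.9] 33.76744867037118
[288. 325.] 485 [572.6 277.2  63.8  32.6 -62.4] 34.02752233004846
[376. 347.] 527 [398.6 297.6  62.9  33.4 -69.7] 33.86788970945987
```

```bash
python3 -c "
from workcell import hand_in
print(hand_in())"
```

```text
the job is handed in; nothing more can be done
None
```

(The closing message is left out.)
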